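# Load a jar into the labelling stand

## Task

Push the jar that lies on its side up the shallow ramp of the labelling stand with your fingers, gently and without letting it roll back, until it drops over the crest and rests against the stop at the top. Then press the large button on the control box all the way down and let it go. Do not pick the jar up, do not press the small button, and leave the standing jars, bottles, tub and soap where they are.

Things in the scene. Friction and masses are not known exactly. Their poses are not given: they have to be found in the camera images.
- ramp: aluminium loading ramp fixed to the table. Origin on the table under the middle of its foot; x uphill, y across, z up. Flat apron 12 mm high from x = -155 to 0 mm, straight slope to the crest at x = 150, then the pocket. Side rails along the deck, 102 mm apart inside, 118 outside, 12 mm above the deck. Front lip at x = -155 to -161, top 22 mm high. Jars roll freely down the slope
- crest (a point): middle of the ramp's crest, on the deck, 36 mm above the table, at x = 150 mm of the ramp. Beyond it the pocket floor falls gently to 31 mm at x = 205, the face of the stop
- stop (a point): foot of the stop's face at mid-width, at x = 205 mm of the ramp, 31 mm above the table. The stop is a steel plate across the ramp, 12 mm thick, its top 72 mm above the table. A jar at rest against it has its middle at x = 177, z = 61 mm of the ramp and stays there by itself
- jar: the jar to push: straight-sided amber glass jar with paper label and green lid, a plain cylinder of 56 mm diameter and 90 mm length, 0.2 to 0.42 kg, lying on its side across the ramp's apron, at rest, middle 25 to 45 mm before the ramp's foot. Origin at its middle; its own y axis is the cylinder's axis (the other two turn as it rolls). Smooth: it rolls freely and slips on fingers
- console: grey control box, 120 x 170 x 50 mm high, fixed to the table; origin at the centre of its underside. Carries a large and a small round push button, both grey in black collars
- start_top (a point): centre of the top face of the large button (40 mm diameter), where it is pressed straight down; on the control box at (0, -42) mm
- start (a joint): large button: 0 = up, 0.006 = fully down (m); springs back; fully down takes 5 N
- small_top (a point): centre of the top face of the small button (18 mm diameter), not to be pressed; on the control box at (0, +50) mm
- small (a joint): small button: 0 = up, 0.005 = fully down (m); springs back
- jar_a: standing jar, 56 mm diameter, 90 mm high, bystander beside the ramp; origin at the centre of its underside
- jar_b: standing jar, 56 mm diameter, 90 mm high, bystander beside the ramp; origin at the centre of its underside
- soap_a: wrapped bar of soap, 85 x 55 x 28 mm, bystander beside the ramp; origin at the centre of its underside
- soap_b: wrapped bar of soap, 85 x 55 x 28 mm, bystander beside the ramp; origin at the centre of its underside
- oil_a: standing green oil bottle, 56 mm diameter, 200 mm high, bystander; origin at the centre of its underside
- oil_b: standing green oil bottle, 56 mm diameter, 200 mm high, bystander; origin at the centre of its underside
- tub: standing clear tub with red cap, 90 mm diameter, 110 mm high, bystander; origin at the centre of its underside
There are look-alikes about, which are no part of the job. What is shaped like the jar but purple is not meant.

How it is judged:
On the way, in this order (a step that is already met when the one before it is completed fails the run):
1. the jar is on the slope, touching the ramp (x of jar in the frame of ramp between 0.05 and 0.13 m and contact force between jar and ramp above 0.3 N), for 0.1 s.
2. the jar rests against the stop (x of jar in the frame of ramp between 0.171 and 0.184 m and z of jar in the frame of ramp between 0.055 and 0.068 m and y of jar in the frame of ramp between -0.012 and 0.012 m and angle between the y axis of jar and the y axis of ramp, either way round below 0.12 rad and linear speed of jar below 0.03 m/s), for 0.3 s.
3. the large button is pressed down (value of joint start above 0.0048 m), for 0.05 s.
At the end, for the whole second after the job is handed in: the jar lies in the pocket against the stop (middle within about 6 mm of its seat along the ramp, axis within 0.12 rad of straight across, at rest, not raised), and the large button is up again (all of step 2 and value of joint start below 0.0015 m); the robot touches nothing.
It fails at once if the jar rolled back down the ramp: its middle more than 65 mm before the ramp's foot (x of jar in the frame of ramp below -0.065 m).
It fails at once if the jar was lifted about 25 mm or more off the ramp (z of jar in the frame of ramp above 0.089 m or (x of jar in the frame of ramp below 0.075 m and z of jar in the frame of ramp above 0.078 m) or (x of jar in the frame of ramp below 0 m and z of jar in the frame of ramp above 0.066 m)).
It fails at once if the jar was thrown or ran away: faster than 0.4 m/s (linear speed of jar above 0.4 m/s).
It fails at once if the small button was pressed, or the large one before the jar was at the stop (value of joint small above 0.002 m or (value of joint start above 0.003 m and x of jar in the frame of ramp below 0.165 m)).
It fails at once if a bystander was moved more than 25 mm or tipped (distance of any of jar_a, jar_b, soap_a, soap_b, oil_a, oil_b, tub from where it was at the start of the episode above 0.025 m or angle between any of jar_a, jar_b, soap_a, soap_b, oil_a, oil_b, tub's own z axis and vertical above 0.35 rad).
It also fails if it takes over 51 s, if anything falls off the work surface, if the arm or the gripper's body presses on something with over 40 N, if the wrist force passes 120 N, or if a joint passes its speed limit or range.

## Robot

A 6-joint arm with a two-finger parallel gripper is mounted at the origin on the work surface. World frame = base frame: x ahead of the robot, y to its left, z up, the work surface at z = 0. Lengths are in m, angles in rad, forces in N, time in s.
With the tool pointing down it reaches from about 0.375 to 0.75 m from the base axis. Payload 9 kg.
Tool frame: the origin (TCP) lies between the finger pads; the fingertips stand 8 mm ahead of it and the grasp point (between the pads) lies 11 mm behind it (r.tip_reach is the distance from the TCP to the fingertips, in m); z points along the fingers, y is the line along which they close (so a half turn about z gives the same grasp; the last joint's range is limited). The gripper opens to 85 mm and grips with 20 to 120 N. Pads are 22 mm wide; open, the fingers measure 114 mm over their backs; the gripper's body (76 mm by 85 mm) begins 54 mm behind the grasp point. The pads swing forward as they close: fully open they stand 13 mm farther back than shut.
Start: joints at [-1.407, 0.104, 0.097, 1.564, 0, 1.353], TCP at [0.224, -0.557, 0.239] pointing down, gripper open.
Joint ranges: [-2.99, 2.99], [-0.84, 1.86], [-1.1, 1.16], [-1.84, 2.11], [-1.51, 1.56], [-3.14, 3.14]. Speed limits (rad/s): [2.22, 2.22, 2.57, 3.14, 3.14, 3.14].

## Interface

Orientations are given as [roll, pitch, yaw] about the fixed x, y, z axes, in that order (R = Rz(yaw) Ry(pitch) Rx(roll)).
In Python, from cell import r gives the robot as it stands. The module is installed in compiled form; this text tells all that it offers.
- The arm moves only by the tool drive_tool, never from a script. Its argument "moves" is a list of rows, each an object with "turn": the turn, a rotation vector about the tool's x, y, z in rad, a list of three; "linear": the shift along the tool's x, y, z in units of 50 mm (1.0 is 50 mm), a list of three; "fingers": the closure in counts, from 0 (fully open) to 255 (shut). In form: [{"turn": [rx, ry, rz], "linear": [x, y, z], "fingers": fingers}, ...]. A call has 1 to 8 rows; each row shifts and turns the commanded pose from where the row before left it, along the tool's axes as they then stand; what a row does not reach is not made up. A row lasts 1/10 s, in which the tool goes at most 50 mm and 8.59 degrees, less where a joint would pass 70% of its speed; a pose out of reach is approached as far as the arm can. A call is refused whole if a number of a shift passes 1 or a number of a turn 0.15, either way. A call with a gripper value outside its range is refused whole. The fingers move at their own pace and stop on an object; "newtons" is the grip in N (left out, the last holds). Time passes only in rows, so rows that do not move let the fingers close. It gives the time, the measured TCP pose, the force, the opening and the grip force at its end, in the units of the state.
- r.get_obs(): the state, without advancing time (a new reading comes with each control period).
- r.read_camera(name): name is "scene" or "top" or "wrist"; returns the picture (400x640x3 uint8, red, green, blue); there is no depth.
- r.calibration(name): a dict with "fx", "fy", "cx", "cy" (pixels), "distortion" ([k1, k2, p1, p2, k3] as OpenCV has them; the pictures are not rectified), "world_from_camera" (4x4, takes a point from camera to world coordinates); the wrist camera has in their place "mount" (4x4, takes a point from camera to tool coordinates, whose origin is the TCP and whose axes are the flange's). Camera axes: x right, y down, z forward; pixel columns grow to the right and rows downward; lengths in m; the calibration is good to about 2 mm. A picture is of the moment at which its call begins: read the wrist's pose just before it. calibration takes no time and is no camera call.
- r.close_job(): hands the job in; it is judged then, once.
The state is a dict: "time": time; "qpos": joint angles; "qvel": joint speeds; "joint_efforts": joint torques, N m; "position": TCP position; "tcp_rot": TCP orientation; "wrist_force": force on the tool from outside, world axes, zero at the start; "ft_torque": the same for the moment, N m; "gripper_width": finger opening in m; "gripper_force": force on a finger pad.
Only numpy, scipy, OpenCV 4.12 (cv2) and the standard library are available. Lean on these libraries where they do the work, as an engineer would, in place of code of your own. Each camera call takes 0.05 s, during which the arm holds its last target. There are 200 camera calls.

## Working session

There is one attempt and no reset: what is moved stays moved. The work goes in short steps, Python scripts to look and compute and a tool call to move; the robot and the scene stay as the last step left them, time stands still between calls to the robot, and variables do not carry over. Pictures are saved under pics/ and viewed, at most 11 in all, crops included, and the job is handed in when it is done.

Besides the shell and the picture viewer there is one more tool, called after "Call:" as name(argument=value, ...), one argument or row to a line, values as JSON. drive_tool: Moves the arm, as the interface text tells. Its arguments: {"type":"object","properties":{"moves":{"type":"array","items":{"type":"object","properties":{"turn":{"type":"array","items":{"type":"number"}},"linear":{"type":"array","items":{"type":"number"}},"fingers":{"type":"number"}}}},"newtons":{"type":"number"}},"required":["moves"]}

```bash
mkdir -p pics
python3 - <<'E'
from cell import r
import cv2,numpy as np
for n in("scene","top"):
    cv2.imwrite(f"pics/{n}0.png",cv2.cvtColor(r.read_camera(n),cv2.COLOR_RGB2BGR))
    c=r.calibration(n);print(n,c["fx"],c["fy"],c["cx"],c["cy"],c["distortion"]);print(np.round(c["world_from_camera"],3))
o=r.get_obs();print(o["time"],o["position"],o["tcp_rot"],r.tip_reach)
E
```

```text
scene 418.8660011577234 418.8660011577234 317.3988516518405 191.8451218677102 [0.00334891 0.         0.         0.         0.        ]
[[-0.049  0.863 -0.503  1.052]
 [ 0.999  0.038 -0.032  0.052]
 [-0.008 -0.504 -0.864  0.86 ]
 [ 0.     0.     0.     1.   ]]
top 484.0110839997812 484.0110839997812 322.5109942670181 198.89541498152087 [-0.0940176  0.         0.         0.         0.       ]
[[ 2.300e-02 -9.930e-01  1.120e-01  5.000e-01]
 [-1.000e+00 -2.400e-02 -1.000e-03  6.000e-03]
 [ 4.000e-03 -1.110e-01 -9.940e-01  1.146e+00]
 [ 0.000e+00  0.000e+00  0.000e+00  1.000e+00]]
0.1 [ 0.22352731 -0.55651697  0.23860012] [-3.14046537e+00 -2.81682043e-04  3.81787130e-01] 0.008
```

View pics/scene0.png

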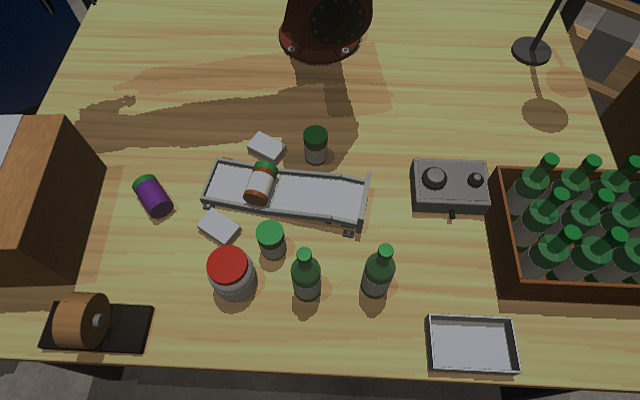

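View pics/top0.png

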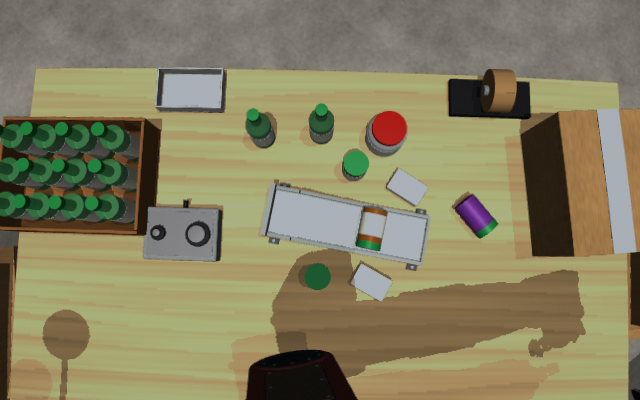

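The top view shows the ramp running from its lip (≈425,240) to the stop (≈268,210), with the jar at (371,228). The console is at (182,233), with its large button at (198,234) and small one at (158,232). I'll zoom in for the ramp edges.

Run:
```python
import cv2
t=cv2.imread("pics/top0.png");s=cv2.imread("pics/scene0.png")
cv2.imwrite("pics/tc.png",cv2.resize(t[170:280,250:440],None,fx=4,fy=4,interpolation=cv2.INTER_CUBIC))
cv2.imwrite("pics/sc.png",cv2.resize(s[145:245,190:380],None,fx=4,fy=4,interpolation=cv2.INTER_CUBIC))
```

```text
(no output)
```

View pics/tc.png

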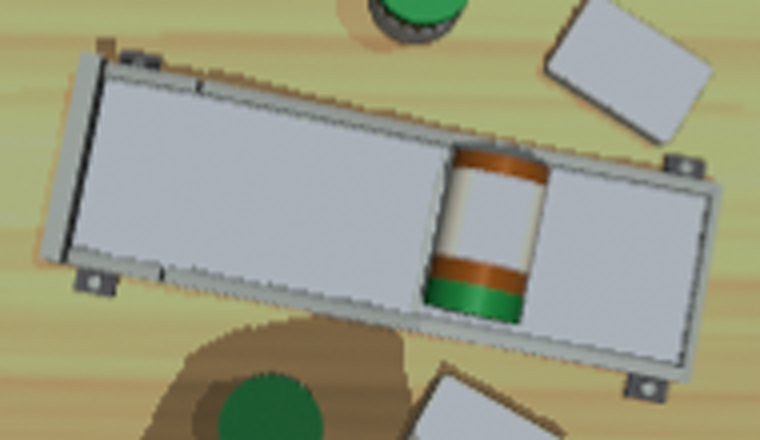

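View pics/sc.png

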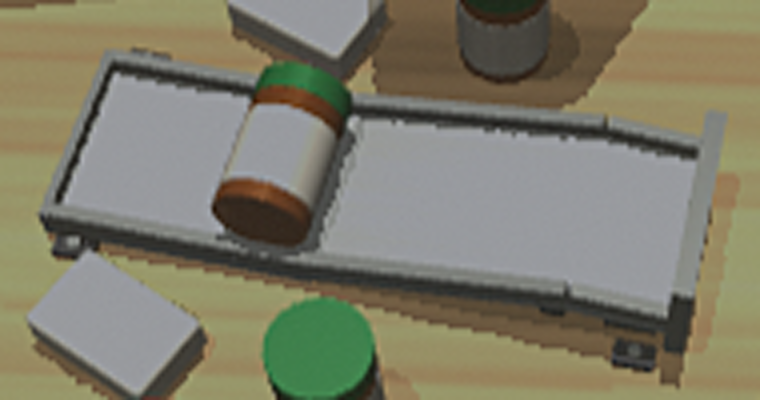

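The crops show clear corners of the lip and stop top, and the jar lying straight at the foot. I'll zoom on the console in both views while triangulating the ramp.

```bash
cat > h.py <<'E'
from cell import r
import cv2,numpy as np
C={n:r.calibration(n) for n in("scene","top")}
def ray(n,p):
    c=C[n];K=np.array([[c["fx"],0,c["cx"]],[0,c["fy"],c["cy"]],[0,0,1]])
    u=cv2.undistortPoints(np.array([[p]],float),K,np.array(c["distortion"]))[0,0]
    T=np.array(c["world_from_camera"]);return T[:3,3],T[:3,:3]@np.r_[u,1]
def plane(n,p,z):
    o,d=ray(n,p);return o+d*(z-o[2])/d[2]
def tri(pt,ps):
    A=[];b=[]
    for n,p in(("top",pt),("scene",ps)):
        o,d=ray(n,p);d=d/np.linalg.norm(d);P=np.eye(3)-np.outer(d,d);A.append(P);b.append(P@o)
    x=np.linalg.lstsq(np.vstack(A),np.hstack(b),rcond=None)[0];return x
tc=lambda u,v:((u+.5)/4-.5+250,(v+.5)/4-.5+170)
sc=lambda u,v:((u+.5)/4-.5+190,(v+.5)/4-.5+145)
E
python3 - <<'E'
from h import *
np.set_printoptions(precision=4,suppress=True)
P={"lipR":((720,184),(42,212),.022),"lipL":((690,382),(108,52),.022),"stopinR":((104,62),(668,297),.072),"stopinL":((66,264),(707,113),.072),
"railR":((198,84),(565,284),.048),"railL":((162,270),(605,119),.048)}
for k,(a,b,z) in P.items(): print(k,tri(tc(*a),sc(*b)),plane("top",tc(*a),z)[:2],plane("scene",sc(*b),z)[:2])
t=cv2.imread("pics/top0.png");s=cv2.imread("pics/scene0.png")
im=np.hstack([cv2.resize(t[195:270,135:230],None,fx=4,fy=4,interpolation=cv2.INTER_CUBIC),cv2.resize(s[150:225,400:495],None,fx=4,fy=4,interpolation=cv2.INTER_CUBIC)])
cv2.imwrite("pics/cons.png",im)
for n,i in(("top",t),("scene",s)):
    h=cv2.cvtColor(i,cv2.COLOR_BGR2HSV)
    m=((h[...,1]>130)&(h[...,2]>50)&((h[...,0]<12)|((h[...,0]>50)&(h[...,0]<75)))).astype('uint8')
    w=np.zeros_like(m); 
    if n=="top": w[200:258,350:392]=1
    else: w[158:210,240:280]=1
    ys,xs=np.nonzero(m*w); rc=cv2.minAreaRect(np.c_[xs,ys].astype(np.float32));print(n,len(xs),rc,plane(n,rc[0],.045))
print("box",tri((520,125),(66,115)),tri((533,255),(107,163)))
E
```

```text
lipR [ 0.5926 -0.2466  0.0253] [ 0.5927 -0.2466] [ 0.5909 -0.2486]
lipL [ 0.4773 -0.2297  0.0212] [ 0.4773 -0.2293] [ 0.4779 -0.2296]
stopinR [0.6503 0.11   0.0637] [0.6491 0.1108] [0.6546 0.1078]
stopinL [0.5358 0.1292 0.0673] [0.5356 0.1281] [0.5388 0.1293]
railR [0.6403 0.0561 0.0546] [0.641  0.0589] [0.6371 0.0537]
railL [0.5343 0.0744 0.0551] [0.5344 0.0763] [0.5299 0.0732]
top 154 ((367.9235534667969, 244.59410095214844), (23.10309410095215, 6.833310127258301), 12.52880859375) [ 0.5217 -0.1005  0.045 ]
scene 134 ((260.8197021484375, 179.18759155273438), (21.51660919189453, 36.60003662109375), 19.09349250793457) [ 0.5491 -0.11    0.045 ]
box [ 0.7022 -0.2977  0.4358] [ 0.5049 -0.4938  0.0214]
```

View pics/cons.png

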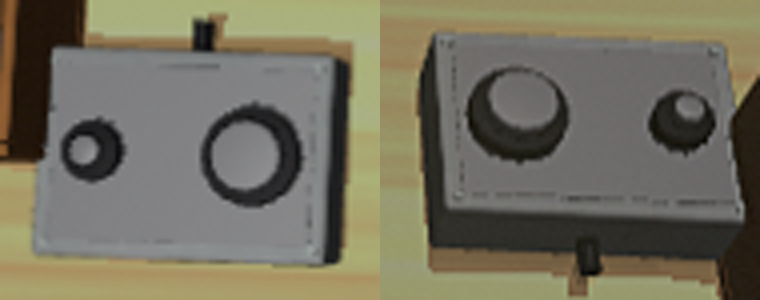

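Call:
drive_tool(
  moves=[
    {"linear": [0.5, -0.48, 0], "fingers": 105},
    {"linear": [0.5, -0.48, 0], "fingers": 105},
    {"linear": [0.5, -0.48, 0], "fingers": 105},
    {"linear": [0.5, -0.48, 0], "fingers": 105},
    {"linear": [0.5, -0.48, 0], "fingers": 105},
    {"turn": [0, 0, -0.147], "fingers": 105},
    {"turn": [0, 0, -0.147], "fingers": 105},
    {"turn": [0, 0, -0.147], "fingers": 105},
  ],
)

```text
invalid input
```

Call:
drive_tool(
  moves=[
    {"turn": [0, 0, -0.147], "fingers": 105},
    {"turn": [0, 0, -0.147], "fingers": 105},
    {"turn": [0, 0, -0.147], "fingers": 105},
    {"turn": [0, 0, -0.147], "fingers": 105},
    {"fingers": 105},
  ],
)

```text
invalid input
```

Run:
```python
from h import *
np.set_printoptions(precision=4,suppress=True)
ct=lambda u,v:((u+.5)/4-.5+135,(v+.5)/4-.5+195)
cs=lambda u,v:((u-380+.5)/4-.5+400,(v+.5)/4-.5+150)
for k,a,b in(("large",(244,155),(523,98)),("small",(82,151),(690,107))):
    print(k,tri(ct(*a),cs(*b)),plane("top",ct(*a),.06))
print("jar",plane("top",tc(487,235),.05),"boxedge",plane("top",(533,255),0))
for k,p in (("j1",(485,160)),("j2",(473,306))): print(k,plane("top",tc(*p),.06))
u=np.array([.158,.987]);O=np.array([.5605,-.081])
j=plane("top",tc(487,235),.05)[:2]-O;print("jar ramp x,y",j@u,j@[-.987,.158])
o=r.get_obs();print(o["time"],o["position"],o["tcp_rot"],o["gripper_width"])
```

```text
large [0.5364 0.2838 0.0737] [0.5369 0.289  0.06  ]
small [0.5361 0.3767 0.0703] [0.5366 0.3822 0.06  ]
jar [ 0.5584 -0.1073  0.05  ] boxedge [ 0.5051 -0.5038  0.    ]
j1 [ 0.6001 -0.1046  0.06  ]
j2 [ 0.518 -0.099  0.06 ]
jar ramp x,y -0.026277312192587915 -0.0021060268915151343
0.1 [ 0.2235 -0.5565  0.2386] [-3.1405 -0.0003  0.3818] 0.08552200389569221
```

Call:
drive_tool(
  moves=[
    {"turn": [0, 0, 0], "linear": [0.5, -0.48, 0], "fingers": 105},
    {"turn": [0, 0, 0], "linear": [0.5, -0.48, 0], "fingers": 105},
    {"turn": [0, 0, 0], "linear": [0.5, -0.48, 0], "fingers": 105},
    {"turn": [0, 0, 0], "linear": [0.5, -0.48, 0], "fingers": 105},
    {"turn": [0, 0, 0], "linear": [0.5, -0.48, 0], "fingers": 105},
    {"turn": [0, 0, -0.147], "linear": [0, 0, 0], "fingers": 105},
    {"turn": [0, 0, -0.147], "linear": [0, 0, 0], "fingers": 105},
    {"turn": [0, 0, -0.147], "linear": [0, 0, 0], "fingers": 105},
  ],
)

```text
time: 0.9
position: [0.295, -0.3984, 0.2391]
tcp_rot: [-3.141, -0.0, 0.83]
wrist_force: [0.8, 0.5, 0.1]
gripper_width: 0.0498
gripper_force: 0.0
```

Call:
drive_tool(
  moves=[
    {"turn": [0, 0, -0.147], "linear": [0, 0, 0], "fingers": 105},
    {"turn": [0, 0, -0.147], "linear": [0, 0, 0], "fingers": 105},
    {"turn": [0, 0, -0.147], "linear": [0, 0, 0], "fingers": 105},
    {"turn": [0, 0, -0.147], "linear": [0, 0, 0], "fingers": 105},
    {"turn": [0, 0, 0], "linear": [0, 0, 0], "fingers": 105},
  ],
)

```text
time: 1.4
position: [0.2948, -0.3987, 0.239]
tcp_rot: [-3.141, -0.0, 1.413]
wrist_force: [0.2, 0.6, 0.1]
gripper_width: 0.0501
gripper_force: 0.0
```

Call:
drive_tool(
  moves=[
    {"turn": [0, 0, 0], "linear": [0.62, 0.53, 0], "fingers": 105},
    {"turn": [0, 0, 0], "linear": [0.62, 0.53, 0], "fingers": 105},
    {"turn": [0, 0, 0], "linear": [0.62, 0.53, 0], "fingers": 105},
    {"turn": [0, 0, 0], "linear": [0.62, 0.53, 0], "fingers": 105},
    {"turn": [0, 0, 0], "linear": [0.62, 0.53, 0], "fingers": 105},
    {"turn": [0, 0, 0], "linear": [0.62, 0.53, 0], "fingers": 105},
    {"turn": [0, 0, 0], "linear": [0.62, 0.53, 0], "fingers": 105},
    {"turn": [0, 0, 0], "linear": [0.62, 0.53, 0], "fingers": 105},
  ],
)

```text
time: 2.2
position: [0.5447, -0.1864, 0.2391]
tcp_rot: [-3.141, 0.0, 1.406]
wrist_force: [0.5, -0.6, 0.9]
gripper_width: 0.0501
gripper_force: 0.0
```

Call:
drive_tool(
  moves=[
    {"turn": [0, 0, 0], "linear": [0, 0, 0.6], "fingers": 105},
    {"turn": [0, 0, 0], "linear": [0, 0, 0.6], "fingers": 105},
    {"turn": [0, 0, 0], "linear": [0, 0, 0.6], "fingers": 105},
    {"turn": [0, 0, 0], "linear": [0, 0, 0], "fingers": 105},
    {"turn": [0, 0, 0], "linear": [0, 0, 0], "fingers": 105},
  ],
)

```text
time: 2.7
position: [0.5434, -0.1877, 0.1496]
tcp_rot: [-3.141, -0.0, 1.408]
wrist_force: [0.5, 0.4, 0.5]
gripper_width: 0.05
gripper_force: 0.0
```

Run:
```python
from h import *
o=r.get_obs();i=r.read_camera("wrist");cv2.imwrite("pics/w1.png",cv2.cvtColor(i,cv2.COLOR_RGB2BGR))
c=r.calibration("wrist");print(o["position"],o["tcp_rot"],o["qpos"]);print(c)
```

```text
[ 0.5433665  -0.1877008   0.14960865] [-3.14076181e+00 -2.47878687e-04  1.40821910e+00] [-5.59953978e-01  3.06445652e-02 -1.41798082e-01  1.39921571e+00
 -9.29735704e-05  1.17341952e+00]
{'fx': 278.59715225408235, 'fy': 278.59715225408235, 'cx': 323.1349035723416, 'cy': 203.6295514678631, 'distortion': array([-0.01504629,  0.        ,  0.        ,  0.        ,  0.        ]), 'mount': array([[-1.98952473e-04, -9.46889855e-01, -3.21558025e-01,
         8.22122816e-02],
       [ 9.99999879e-01, -4.36112771e-05, -4.90292142e-04,
         5.93685935e-04],
       [ 4.50229099e-04, -3.21558084e-01,  9.46889749e-01,
        -1.34451933e-01],
       [ 0.00000000e+00,  0.00000000e+00,  0.00000000e+00,
         1.00000000e+00]])}
```

View pics/w1.png

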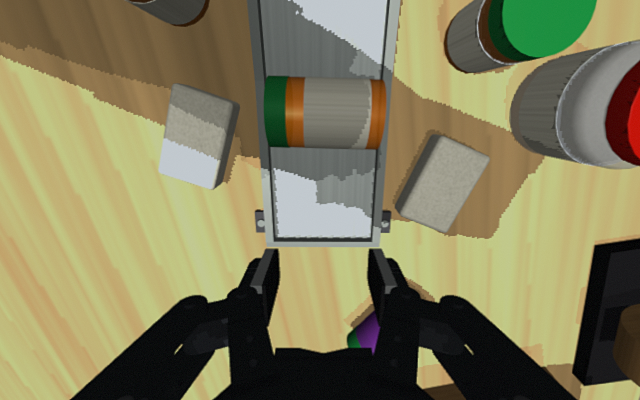

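The wrist view shows the ramp centred (rails 268 and 382 at the lip, fingers 265 and 382) and parallel. The jar's rear edge is at row 149, which puts it about 0.05 m ahead of the TCP. Lowering behind it.

Call:
drive_tool(
  moves=[
    {"turn": [0, 0, 0], "linear": [0, 0, 0.5], "fingers": 105},
    {"turn": [0, 0, 0], "linear": [0, 0, 0.5], "fingers": 105},
    {"turn": [0, 0, 0], "linear": [0, 0, 0.5], "fingers": 105},
    {"turn": [0, 0, 0], "linear": [0, 0, 0.4], "fingers": 105},
    {"turn": [0, 0, 0], "linear": [0, 0, 0.3], "fingers": 105},
    {"turn": [0, 0, 0], "linear": [0, 0, 0.14], "fingers": 105},
    {"turn": [0, 0, 0], "linear": [0, 0, 0], "fingers": 105},
    {"turn": [0, 0, 0], "linear": [0, 0, 0], "fingers": 105},
  ],
)

```text
time: 3.55
position: [0.5444, -0.1883, 0.0336]
tcp_rot: [3.14, 0.001, 1.411]
wrist_force: [-0.4, 0.3, -0.2]
gripper_width: 0.0501
gripper_force: 0.0
```

Call:
drive_tool(
  moves=[
    {"turn": [0, 0, 0], "linear": [0.15, 0, 0], "fingers": 105},
    {"turn": [0, 0, 0], "linear": [0.15, 0, 0], "fingers": 105},
    {"turn": [0, 0, 0], "linear": [0.1, 0, 0], "fingers": 105},
    {"turn": [0, 0, 0], "linear": [0.06, 0, 0], "fingers": 105},
    {"turn": [0, 0, 0], "linear": [0.06, 0, 0], "fingers": 105},
    {"turn": [0, 0, 0], "linear": [0.06, 0, 0], "fingers": 105},
  ],
)

```text
time: 4.15
position: [0.5483, -0.159, 0.0323]
tcp_rot: [3.142, 0.0, 1.411]
wrist_force: [-0.1, 0.6, 1.0]
gripper_width: 0.0498
gripper_force: 0.0
```

Call:
drive_tool(
  moves=[
    {"turn": [0, 0, 0], "linear": [0.05, 0, 0], "fingers": 105},
    {"turn": [0, 0, 0], "linear": [0.05, 0, 0], "fingers": 105},
    {"turn": [0, 0, 0], "linear": [0.05, 0, 0], "fingers": 105},
    {"turn": [0, 0, 0], "linear": [0.05, 0, 0], "fingers": 105},
    {"turn": [0, 0, 0], "linear": [0.06, 0, 0], "fingers": 105},
    {"turn": [0, 0, 0], "linear": [0.08, 0, 0], "fingers": 105},
    {"turn": [0, 0, 0], "linear": [0.1, 0, 0], "fingers": 105},
    {"turn": [0, 0, 0], "linear": [0.1, 0, 0], "fingers": 105},
  ],
)

```text
time: 4.95
position: [0.5526, -0.1321, 0.0323]
tcp_rot: [-3.142, -0.0, 1.411]
wrist_force: [0.0, -1.0, 0.9]
gripper_width: 0.0507
gripper_force: 0.3
```

Call:
drive_tool(
  moves=[
    {"turn": [0, 0, 0], "linear": [0.1, 0, 0], "fingers": 105},
    {"turn": [0, 0, 0], "linear": [0.1, 0, 0], "fingers": 105},
    {"turn": [0, 0, 0], "linear": [0.1, 0, 0], "fingers": 105},
    {"turn": [0, 0, 0], "linear": [0.1, 0, 0], "fingers": 105},
    {"turn": [0, 0, 0], "linear": [0.1, 0, -0.02], "fingers": 105},
    {"turn": [0, 0, 0], "linear": [0.1, 0, -0.02], "fingers": 105},
    {"turn": [0, 0, 0], "linear": [0.1, 0, -0.02], "fingers": 105},
  ],
)

```text
time: 5.65
position: [0.5583, -0.0977, 0.0355]
tcp_rot: [3.141, 0.0, 1.411]
wrist_force: [-0.2, -1.2, 0.4]
gripper_width: 0.05
gripper_force: 1.0
```

Run:
```python
from h import *
i=np.vstack([cv2.resize(r.read_camera("top")[160:290,220:450],None,fx=2.5,fy=2.2),r.read_camera("wrist")[:260,30:605]])
cv2.imwrite("pics/m1.png",cv2.cvtColor(i,cv2.COLOR_RGB2BGR))
o=r.get_obs();p=o["position"][:2]-[.5605,-.081];print(p@[.158,.987],p@[-.987,.158],o["position"],o["wrist_force"])
```

```text
-0.016305528195818285 -0.00029897449101630317 [ 0.55821683 -0.0971548   0.03535158] [-0.28910679  1.0753044   0.05610789]
```

View pics/m1.png

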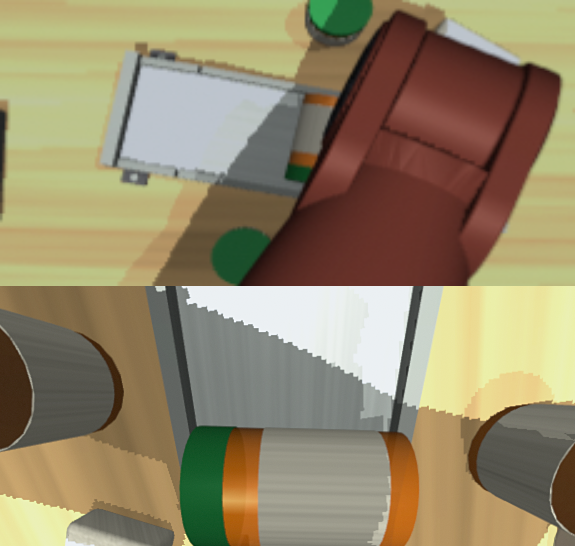

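The jar sits straight between the rails and touches the fingers. Continuing up.

Call:
drive_tool(
  moves=[
    {"turn": [0, 0, 0], "linear": [0.08, 0, -0.012], "fingers": 105},
    {"turn": [0, 0, 0], "linear": [0.1, 0, -0.012], "fingers": 105},
    {"turn": [0, 0, 0], "linear": [0.1, 0, -0.012], "fingers": 105},
    {"turn": [0, 0, 0], "linear": [0.1, 0, -0.012], "fingers": 105},
    {"turn": [0, 0, 0], "linear": [0.1, 0, -0.012], "fingers": 105},
    {"turn": [0, 0, 0], "linear": [0.1, 0, -0.012], "fingers": 105},
    {"turn": [0, 0, 0], "linear": [0.1, 0, -0.012], "fingers": 105},
    {"turn": [0, 0, 0], "linear": [0.1, 0, -0.012], "fingers": 105},
  ],
)

```text
time: 6.55
position: [0.5644, -0.0591, 0.0401]
tcp_rot: [3.142, 0.0, 1.411]
wrist_force: [-0.4, -2.1, 0.2]
gripper_width: 0.0502
gripper_force: 1.2
```

Call:
drive_tool(
  moves=[
    {"turn": [0, 0, 0], "linear": [0.1, 0, -0.012], "fingers": 105},
    {"turn": [0, 0, 0], "linear": [0.1, 0, -0.012], "fingers": 105},
    {"turn": [0, 0, 0], "linear": [0.1, 0, -0.012], "fingers": 105},
    {"turn": [0, 0, 0], "linear": [0.1, 0, -0.012], "fingers": 105},
    {"turn": [0, 0, 0], "linear": [0.1, 0, -0.012], "fingers": 105},
    {"turn": [0, 0, 0], "linear": [0.1, 0, -0.012], "fingers": 105},
    {"turn": [0, 0, 0], "linear": [0.1, 0, -0.012], "fingers": 105},
    {"turn": [0, 0, 0], "linear": [0.1, 0, -0.012], "fingers": 105},
  ],
)

```text
time: 7.35
position: [0.5708, -0.0196, 0.0449]
tcp_rot: [-3.142, 0.0, 1.411]
wrist_force: [0.2, -2.3, 1.9]
gripper_width: 0.0503
gripper_force: 1.2
```

Run:
```python
from h import *
i=np.vstack([cv2.resize(r.read_camera("top")[160:290,220:450],None,fx=2.5,fy=2.2),r.read_camera("wrist")[:260,30:605]])
cv2.imwrite("pics/m2.png",cv2.cvtColor(i,cv2.COLOR_RGB2BGR))
o=r.get_obs();p=o["position"][:2]-[.5605,-.081];print(p@[.158,.987],p@[-.987,.158],o["position"],o["wrist_force"])
```

```text
0.06275437402334261 -0.0002813185747979948 [ 0.5707017  -0.01905217  0.04480489] [-0.65283777  0.05876725  0.800708  ]
```

View pics/m2.png

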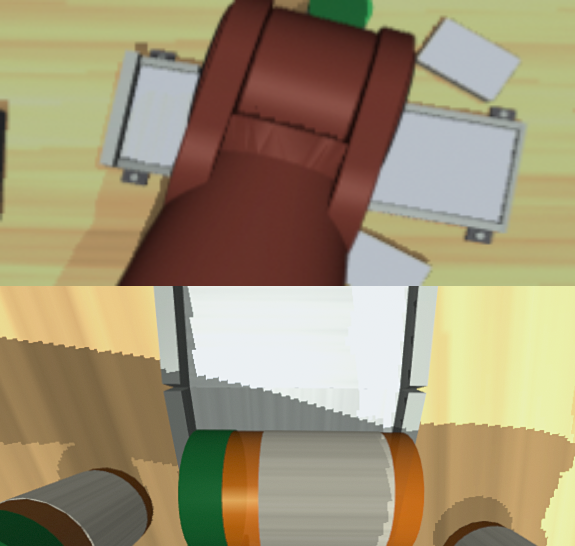

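The jar is still straight, just short of the crest notches, and no bystander has moved.

Call:
drive_tool(
  moves=[
    {"turn": [0, 0, 0], "linear": [0.1, 0, -0.012], "fingers": 105},
    {"turn": [0, 0, 0], "linear": [0.1, 0, -0.012], "fingers": 105},
    {"turn": [0, 0, 0], "linear": [0.1, 0, -0.012], "fingers": 105},
    {"turn": [0, 0, 0], "linear": [0.1, 0, -0.012], "fingers": 105},
    {"turn": [0, 0, 0], "linear": [0.1, 0, -0.012], "fingers": 105},
    {"turn": [0, 0, 0], "linear": [0.1, 0, -0.012], "fingers": 105},
    {"turn": [0, 0, 0], "linear": [0.1, 0, -0.012], "fingers": 105},
    {"turn": [0, 0, 0], "linear": [0.08, 0, -0.012], "fingers": 105},
  ],
)

```text
time: 8.25
position: [0.577, 0.019, 0.0497]
tcp_rot: [-3.142, 0.0, 1.411]
wrist_force: [-0.5, -3.1, 2.5]
gripper_width: 0.0502
gripper_force: 1.2
```

Call:
drive_tool(
  moves=[
    {"turn": [0, 0, 0], "linear": [0.06, 0, -0.006], "fingers": 105},
    {"turn": [0, 0, 0], "linear": [0.06, 0, -0.006], "fingers": 105},
    {"turn": [0, 0, 0], "linear": [0.06, 0, -0.006], "fingers": 105},
    {"turn": [0, 0, 0], "linear": [0.06, 0, -0.006], "fingers": 105},
    {"turn": [0, 0, 0], "linear": [0.06, 0, 0], "fingers": 105},
    {"turn": [0, 0, 0], "linear": [0.06, 0, 0], "fingers": 105},
    {"turn": [0, 0, 0], "linear": [0.06, 0, 0], "fingers": 105},
    {"turn": [0, 0, 0], "linear": [0.06, 0, 0], "fingers": 105},
  ],
)

```text
time: 9.05
position: [0.5808, 0.0425, 0.0508]
tcp_rot: [-3.142, -0.0, 1.411]
wrist_force: [1.1, -0.2, -0.9]
gripper_width: 0.0499
gripper_force: 0.0
```

Run:
```python
from h import *
cv2.imwrite("pics/m3.png",cv2.cvtColor(r.read_camera("wrist"),cv2.COLOR_RGB2BGR))
o=r.get_obs();p=o["position"][:2]-[.5605,-.081];print(p@[.158,.987],p@[-.987,.158],o["position"],o["wrist_force"])
```

```text
0.1254326933446125 -0.0005074324922302968 [0.58083683 0.04282925 0.0508509 ] [ 0.48655906  1.00266753 -0.42714857]
```

View pics/m3.png

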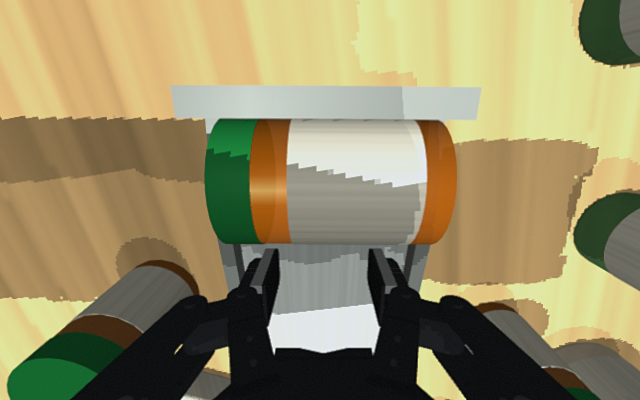

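The jar lies against the stop (bar at rows 87–118, jar rows 119–243), clear of the fingers. Backing off, lifting, and going to view the console.

Call:
drive_tool(
  moves=[
    {"turn": [0, 0, 0], "linear": [-0.2, 0, 0], "fingers": 105},
    {"turn": [0, 0, 0], "linear": [-0.2, 0, 0], "fingers": 105},
    {"turn": [0, 0, 0], "linear": [0, 0, -0.5], "fingers": 105},
    {"turn": [0, 0, 0], "linear": [0, 0, -0.6], "fingers": 105},
    {"turn": [0, 0, 0], "linear": [0, 0, -0.6], "fingers": 105},
    {"turn": [0, 0, 0], "linear": [0, 0, -0.6], "fingers": 105},
    {"turn": [0, 0, 0], "linear": [0, 0, -0.3], "fingers": 105},
    {"turn": [0, 0, 0], "linear": [0, 0, 0], "fingers": 105},
  ],
)

```text
time: 9.9
position: [0.5788, 0.0215, 0.183]
tcp_rot: [3.138, 0.0, 1.41]
wrist_force: [0.7, -0.6, -0.2]
gripper_width: 0.0501
gripper_force: 0.0
```

Call:
drive_tool(
  moves=[
    {"turn": [0, 0, 0], "linear": [0.47, -0.17, 0], "fingers": 255},
    {"turn": [0, 0, 0], "linear": [0.47, -0.17, 0], "fingers": 255},
    {"turn": [0, 0, 0], "linear": [0.47, -0.17, 0], "fingers": 255},
    {"turn": [0, 0, 0], "linear": [0.47, -0.17, 0], "fingers": 255},
    {"turn": [0, 0, 0], "linear": [0.47, -0.17, 0], "fingers": 255},
    {"turn": [0, 0, 0], "linear": [0.47, -0.17, 0], "fingers": 255},
    {"turn": [0, 0, 0], "linear": [0.47, -0.17, 0], "fingers": 255},
    {"turn": [0, 0, 0], "linear": [0.4, -0.17, 0], "fingers": 255},
  ],
)

```text
time: 10.7
position: [0.5388, 0.2161, 0.1785]
tcp_rot: [-3.139, 0.001, 1.411]
wrist_force: [-0.1, 0.4, -0.4]
gripper_width: -0.0001
gripper_force: 0.0
```

Call:
drive_tool(
  moves=[
    {"turn": [0, 0, 0], "linear": [0, 0, 0], "fingers": 255},
    {"turn": [0, 0, 0], "linear": [0, 0, 0], "fingers": 255},
    {"turn": [0, 0, 0], "linear": [0, 0, 0], "fingers": 255},
  ],
)

```text
time: 11.0
position: [0.5398, 0.2145, 0.1798]
tcp_rot: [-3.141, 0.001, 1.41]
wrist_force: [0.3, 0.1, 0.1]
gripper_width: -0.0005
gripper_force: 0.0
```

Run:
```python
from h import *
o=r.get_obs();i=r.read_camera("wrist");cv2.imwrite("pics/w2.png",cv2.cvtColor(i,cv2.COLOR_RGB2BGR))
t=r.read_camera("top");cv2.imwrite("pics/t2.png",cv2.cvtColor(t,cv2.COLOR_RGB2BGR))
print(o["position"],o["tcp_rot"])
```

```text
[0.5397587  0.21452245 0.17984055] [-3.14051566e+00  7.08917030e-04  1.41005270e+00]
```

View pics/w2.png

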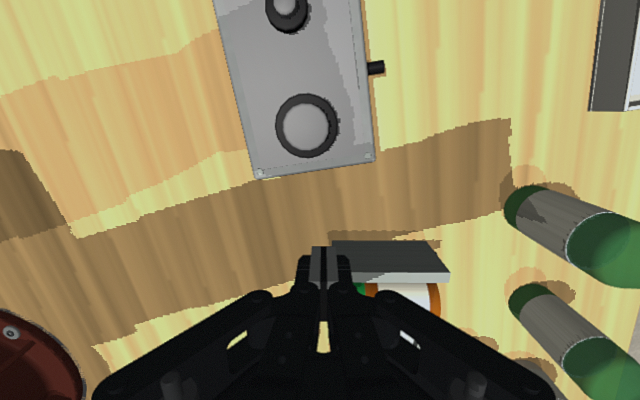

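The large button is at (306,126) in the wrist view, and the jar is still against the stop. Triangulating with the top view.

Run:
```python
from h import *
from scipy.spatial.transform import Rotation as Ro
c=r.calibration("wrist");K=np.array([[c["fx"],0,c["cx"]],[0,c["fy"],c["cy"]],[0,0,1]])
T=np.eye(4);T[:3,:3]=Ro.from_euler("xyz",[-3.14051566,.000709,1.41005]).as_matrix();T[:3,3]=[.53976,.21452,.17984]
W=T@c["mount"];q=cv2.undistortPoints(np.array([[[306.,126.]]]),K,c["distortion"])[0,0]
d=W[:3,:3]@np.r_[q,1];o=W[:3,3]
for z in(.06,.07):print(o+d*(z-o[2])/d[2],plane("top",(195.6,233.4),z))
R=[ray("top",(195.6,233.4)),ray("scene",(435.4,174.1)),(o,d)];A=[];b=[]
for o_,d_ in R:
    d_=d_/np.linalg.norm(d_);P=np.eye(3)-np.outer(d_,d_);A.append(P);b.append(P@o_)
x=np.linalg.lstsq(np.vstack(A),np.hstack(b),rcond=None)[0];print(x,T[:3,:3].T@(x-T[:3,3])/.05)
```

```text
[0.53608469 0.28405802 0.06      ] [0.53685405 0.28908393 0.06      ]
[0.53677609 0.28451389 0.07      ] [0.53651486 0.28647722 0.07      ]
[0.53650392 0.28415988 0.07340999] [ 1.3659276  -0.28491463  2.12794037]
```

Call:
drive_tool(
  moves=[
    {"turn": [0, 0, 0], "linear": [0.4, -0.1, 0], "fingers": 255},
    {"turn": [0, 0, 0], "linear": [0.5, -0.1, 0], "fingers": 255},
    {"turn": [0, 0, 0], "linear": [0.47, -0.085, 0], "fingers": 255},
    {"turn": [0, 0, 0], "linear": [0, 0, 0.5], "fingers": 255},
    {"turn": [0, 0, 0], "linear": [0, 0, 0.5], "fingers": 255},
    {"turn": [0, 0, 0], "linear": [0, 0, 0.4], "fingers": 255},
    {"turn": [0, 0, 0], "linear": [0, 0, 0.3], "fingers": 255},
    {"turn": [0, 0, 0], "linear": [0, 0, 0.1], "fingers": 255},
  ],
)

```text
time: 11.9
position: [0.536, 0.2846, 0.089]
tcp_rot: [-3.14, 0.001, 1.41]
wrist_force: [0.3, 0.2, 0.5]
gripper_width: -0.0001
gripper_force: 0.0
```

Call:
drive_tool(
  moves=[
    {"turn": [0, 0, 0], "linear": [0, 0, 0], "fingers": 255},
    {"turn": [0, 0, 0], "linear": [0, 0, 0.04], "fingers": 255},
    {"turn": [0, 0, 0], "linear": [0, 0, 0.04], "fingers": 255},
    {"turn": [0, 0, 0], "linear": [0, 0, 0.04], "fingers": 255},
    {"turn": [0, 0, 0], "linear": [0, 0, 0], "fingers": 255},
  ],
)

```text
time: 12.4
position: [0.5367, 0.2853, 0.0849]
tcp_rot: [3.142, 0.0, 1.411]
wrist_force: [0.5, 1.1, 0.1]
gripper_width: 0.0001
gripper_force: 0.0
```

Call:
drive_tool(
  moves=[
    {"turn": [0, 0, 0], "linear": [0, 0, 0.04], "fingers": 255},
    {"turn": [0, 0, 0], "linear": [0, 0, 0.04], "fingers": 255},
    {"turn": [0, 0, 0], "linear": [0, 0, 0.04], "fingers": 255},
    {"turn": [0, 0, 0], "linear": [0, 0, 0], "fingers": 255},
  ],
)

```text
time: 12.8
position: [0.5368, 0.2853, 0.0788]
tcp_rot: [3.141, -0.0, 1.411]
wrist_force: [-0.2, 0.1, 2.2]
gripper_width: 0.0
gripper_force: 1.0
```

Call:
drive_tool(
  moves=[
    {"turn": [0, 0, 0], "linear": [0, 0, 0.04], "fingers": 255},
    {"turn": [0, 0, 0], "linear": [0, 0, 0.04], "fingers": 255},
    {"turn": [0, 0, 0], "linear": [0, 0, 0], "fingers": 255},
  ],
)

```text
time: 13.1
position: [0.5368, 0.2854, 0.0749]
tcp_rot: [3.141, -0.0, 1.411]
wrist_force: [-1.0, 0.6, 4.4]
gripper_width: 0.0001
gripper_force: 2.2
```

Call:
drive_tool(
  moves=[
    {"turn": [0, 0, 0], "linear": [0, 0, 0.03], "fingers": 255},
    {"turn": [0, 0, 0], "linear": [0, 0, 0.02], "fingers": 255},
    {"turn": [0, 0, 0], "linear": [0, 0, 0], "fingers": 255},
    {"turn": [0, 0, 0], "linear": [0, 0, 0], "fingers": 255},
  ],
)

```text
time: 13.5
position: [0.5369, 0.2854, 0.0739]
tcp_rot: [3.141, -0.0, 1.411]
wrist_force: [-5.1, -1.3, 14.7]
gripper_width: -0.0
gripper_force: 7.4
```

It moved only 1 mm more while the force went up to 14.7 N, so the button is at its bottom stop. Releasing.

Call:
drive_tool(
  moves=[
    {"turn": [0, 0, 0], "linear": [0, 0, -0.1], "fingers": 255},
    {"turn": [0, 0, 0], "linear": [0, 0, -0.2], "fingers": 255},
    {"turn": [0, 0, 0], "linear": [0, 0, -0.5], "fingers": 255},
    {"turn": [0, 0, 0], "linear": [0, 0, -0.6], "fingers": 255},
    {"turn": [0, 0, 0], "linear": [0, 0, -0.6], "fingers": 255},
    {"turn": [0, 0, 0], "linear": [0, 0, 0], "fingers": 255},
    {"turn": [0, 0, 0], "linear": [0, 0, 0], "fingers": 255},
  ],
)

```text
time: 14.2
position: [0.5371, 0.2854, 0.1729]
tcp_rot: [3.141, -0.0, 1.411]
wrist_force: [-0.7, -0.2, 0.0]
gripper_width: 0.0005
gripper_force: 0.0
```

Run:
```python
from h import *
cv2.imwrite("pics/fin.png",cv2.cvtColor(r.read_camera("scene"),cv2.COLOR_RGB2BGR))
```

```text
(no output)
```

View pics/fin.png

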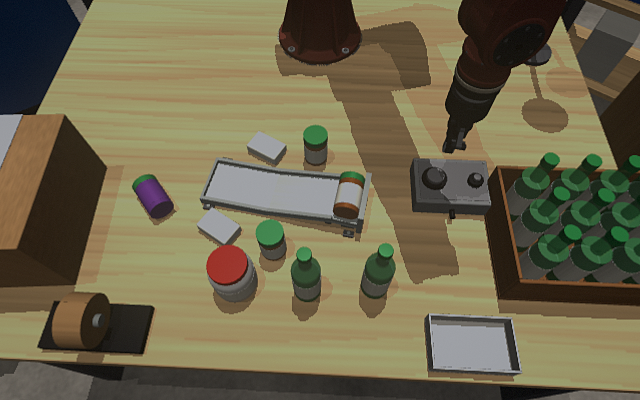

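The jar is against the stop at (350,195), the button is up at (433,177), and the arm is clear.

```bash
python3 -c "
from cell import r
print(r.close_job())"
```

```text
the job is handed in; nothing more can be done
None
```

The jar was pushed up the ramp and rests against the stop, the large button was pressed to its bottom and let go, no bystander looked moved in the last picture, and I handed the job in (no verdict was returned).

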